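Tip the ball bin over the stop bar

ROBOT

A 7-joint arm with a two-finger parallel gripper is mounted at the origin on the work surface. World frame = base frame: x ahead of the robot, y to its left, z up, the work surface at z = 0. Lengths are in m, angles in rad, forces in N, time in s.
With the tool pointing down it reaches from about 0.425 to 0.875 m from the base axis. Payload 4.7 kg.
Tool frame: the origin (TCP) lies on the centre line of the jaws, within the pads' length; the fingertips stand 14 mm ahead of it and the grasp point (between the pads) lies 5 mm behind it (tcp_to_tips is the distance from the TCP to the fingertips, in m); z points along the fingers, y is the line along which they close (so a half turn about z gives the same grasp; the last joint's range is limited). The gripper opens to 87 mm and grips with 3 to 60 N. Pads are 19 mm wide; open, the fingers measure 117 mm over their backs; the gripper's body (75 mm by 190 mm) begins 51 mm behind the grasp point.
Start: joints at [-1.267, 0.321, -0.07, 1.45, 0.023, 1.371, -0.057], TCP at [0.186, 0.623, 0.237] pointing down, gripper open.
Joint ranges: [-2.86, 2.86], [-0.3, 2.09], [-1.38, 1.24], [0.06, 2.45], [-1.56, 4.7], [0.09, 2.05], [-2.69, 2.69]. Speed limits (rad/s): [2.57, 2.57, 3.14, 3.14, 3.14, 3.14, 3.14].

INTERFACE

Orientations are given as a rotation vector (axis times angle).
In Python, from station import * gives the robot as it stands. Calls block until the motion is done:
- move_pose(position, orientation): joint-space move of the TCP to a pose.
- move_linear(position, ori=None, speed=0.15, contact_N=None): straight line of the TCP; ori=None keeps the orientation; speed is the mean speed in m/s. With contact_N (N) it stops when the force on the tool has changed by that much, and returns True; else False.
- move_joints(angles): joint-space move.
- move_gripper(opening): finger opening in m; the grip force is fixed at half the most; returns when the fingers have stopped.
- wait(seconds).
- inverse_kinematics(position, orientation): joint angles nearest the present ones, or None.
- get_obs(): the state.
- grab_frame(name): name is "scene" or "top" or "wrist"; returns a dict with "image" (384x512x3 uint8, red, green, blue), "z_map" (384x512 float32, m along the optical axis (not along the pixel's ray), 0 where there is no reading), "K" (3x3 intrinsics, pixels), "dist_coeffs" ([k1, k2, p1, p2, k3] as OpenCV has them; the pictures are not rectified), "origin" and "orientation" of the camera in the world. Camera axes: x right, y up, looking along -z (the intrinsics and any distortion apply to the point x, -y, -z); pixel columns grow to the right and rows downward; lengths in m; the calibration is good to about 2 mm. A picture is of the moment at which its call begins.
A pose or a line that the arm cannot do raises MotionError and nothing moves.
- hand_in(): hands the job in; it is judged then, once.
Trained networks look in the newest picture that a camera, given by its name, has taken for a name from the list of things; names that differ only in an ending like _2 or _b are one class to them, and where a whole thing is asked for, a point or a joint stands for the part that bears it (a point fixed in the world has none). Each returns a list of dicts, best first, with "score" (0 to 1); they miss things now and then, are a little off and sometimes report something else, mostly with a low value. They report only what shows in the picture. A call takes as long as a camera call.
- look_for(camera, target): "extent" ([left, top, right, bottom] as shares, 0 to 1, of the picture: columns of its width, rows of its height, round what is visible of it).
The state is a dict: "t": time; "joint_pos": joint angles; "joint_velocities": joint speeds; "effort": joint torques, N m; "position": TCP position; "orientation": TCP orientation; "wrist_force": force on the tool from outside, world axes, zero at the start; "torque": the same for the moment, N m; "finger_gap": finger opening in m; "grasp_force": force on a finger pad.
Only numpy, scipy, OpenCV 4.12 (cv2) and the standard library are available. Lean on these libraries where they do the work, as an engineer would, in place of code of your own. Each camera call takes 0.05 s, during which the arm holds its last target. There are 200 camera calls.

TASK

Empty the tall sheet-metal bin: tip it over the stop bar of its stand so that it comes to lie on its side on the ramp, mouth towards the tray, and both steel balls run out into the tray. Tip it in place, without lifting the whole bin off the stand, and leave the low bin beside it standing where it is.

Things in the scene. Friction and masses are not known exactly. Their poses are not given: they have to be found in the camera images.
- stop (a point): Stop bar, top, mid-length: flat steel strip, 5 mm high, 6 thick, along y at the edge of a shelf. Fixed grey stand, 400 mm wide; x points from shelf over bar to tray, z up. Point is 80 mm above the table, 5 above the shelf (x -130 to 0). Past it a ramp falls 25 degrees for 111 mm to a 4 mm ledge that catches a tipped bin's rim; then an open tray, x 95 to 265 mm, walls 60 mm, floor 76 mm below.
- tall_bin_mid (a point): Centre of the tall bin: loose open steel box 70 (x) x 100 (y) x 120 mm high, smooth, walls 4 mm, 0.3-0.56 kg plus balls. z points out of its mouth, x to the stop bar. Stands on the shelf 2 to 8 mm short of the bar, left or right of the low bin, rear face free. A push of a few N near the top of the rear face towards the bar tips it about the bar; past some 45 degrees it falls onto the ramp.
- low_bin_mid (a point): Centre, half-way up, of the low bin: the same metal, 70 mm (its x) by 120 mm (its y) by only 60 mm high, holding two brass bushes. It stands beside the tall bin on the same shelf, with a gap of 45 mm or more between them. To be left alone.
- ball_a_center (a point): Centre of one loose steel ball, 24 mm in diameter, lying in the tall bin.
- ball_b_center (a point): Centre of the other steel ball, the same, lying in the tall bin.

How it is judged:
By the outcome, as a careful person would: the job done as asked, in the order asked, and still so for the second after the job is handed in, with the robot touching nothing.
It also fails if it takes over 34 s, if anything falls off the work surface, if the arm or the gripper's body presses on something with over 40 N, if the wrist force passes 120 N, or if a joint passes its speed limit or range.

## Working session

There is one attempt and no reset: what is moved stays moved. The work goes in short steps, each a Python script; the robot and the scene stay as the last script left them, time stands still between calls to the robot, and variables do not carry over. Pictures are saved under pics/ and viewed, at most 10 in all, crops included, and the job is handed in when it is done.

```bash
mkdir -p pics; cat > h.py <<'E'
from station import *
import numpy as np, cv2
from scipy.spatial.transform import Rotation as R
def cloud(f):
    K=np.array(f["K"]);h,w=f["z_map"].shape
    u,v=np.meshgrid(np.arange(w),np.arange(h))
    p=cv2.undistortPoints(np.stack([u,v],-1).reshape(-1,1,2).astype(float),K,np.array(f["dist_coeffs"])).reshape(h,w,2)
    z=f["z_map"]
    c=np.stack([p[...,0]*z,-p[...,1]*z,-z],-1)
    o=np.array(f["orientation"])
    Rm=o if o.shape==(3,3) else R.from_rotvec(o).as_matrix()
    P=c@Rm.T+np.array(f["origin"]); P[z==0]=np.nan
    return P
E
python3 - <<'E'
from h import *
ims=[]
for n in("top","scene"):
    f=grab_frame(n);np.savez(f"/tmp/{n}.npz",**f);cv2.imwrite(f"pics/{n}.png",f["image"][...,::-1])
    P=cloud(f); print(n,f["origin"],f["orientation"])
    for t in("tall_bin_mid","low_bin_mid","ball_a_center","stop"):
        try:
            for d in look_for(n,t)[:2]:
                e=np.array(d["extent"])*[512,384,512,384]
                c,r=int((e[0]+e[2])/2),int((e[1]+e[3])/2)
                print(t,d["score"],e.round(),P[min(r,383),min(c,511)].round(3))
        except Exception as x: print(t,x)
print(get_obs()["t"])
E
```

```text
top [0.44766125 0.01017672 0.82478218] [ 0.13039621 -0.14769685 -1.58851422]
tall_bin_mid 0.61 [155. 165. 238. 226.] [0.578 0.093 0.098]
low_bin_mid 0.66 [287. 170. 373. 226.] [ 0.572 -0.109  0.08 ]
ball_a_center 0.47 [212. 187. 228. 202.] [0.577 0.057 0.103]
stop 0.89 [132.  20. 395. 257.] [ 0.677 -0.01   0.053]
scene [ 0.85159568 -0.36883778  0.64521587] [0.75352365 0.25347786 0.60995163]
tall_bin_mid 0.55 [240. 133. 314. 236.] [0.602 0.033 0.19 ]
low_bin_mid 0.89 [155. 219. 248. 317.] [ 0.552 -0.094  0.078]
stop 0.94 [120. 175. 467. 384.] [ 0.67  -0.01   0.053]
0.5
```

View pics/top.png

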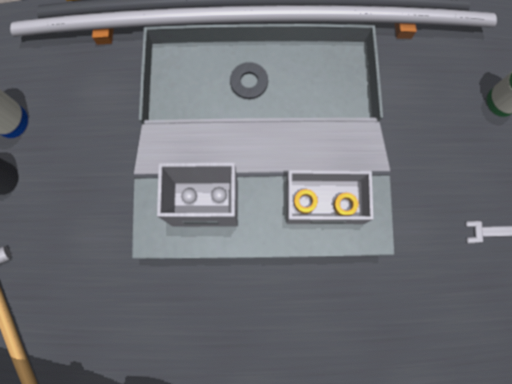

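View pics/scene.png

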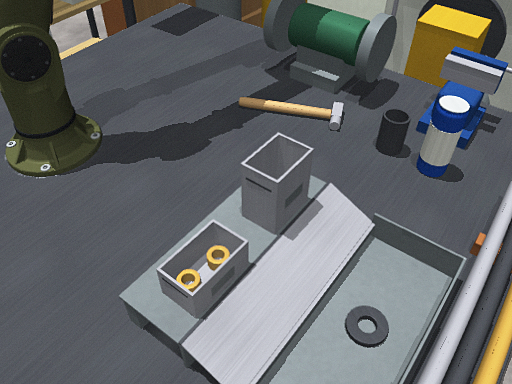

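The top view shows the tall bin on the left, around (197,195), with both balls inside. The low bin is on the right, around (330,197), and the ramp and tray are towards +x. Next I'll fit the rim and the shelf.

```bash
python3 - <<'E'
from h import *
for n in("top","scene"):
    P=cloud(dict(np.load(f"/tmp/{n}.npz"))).reshape(-1,3)
    P=P[np.isfinite(P[:,0])]
    def rect(name,m):
        Q=P[m]; r=cv2.minAreaRect(Q[:,:2].astype(np.float32)); print(n,name,len(Q),np.round(r[0],4),np.round(r[1],4),round(r[2],2),"z",np.median(Q[:,2]).round(4))
    box=(P[:,0]>.45)&(P[:,0]<.72)&(abs(P[:,1])<.25)
    rect("rim",box&(P[:,1]>-.03)&(P[:,2]>.185)&(P[:,2]<.205))
    rect("low",box&(P[:,1]<0)&(P[:,2]>.125)&(P[:,2]<.145))
    rect("shelf",box&(P[:,2]>.069)&(P[:,2]<.0775)&(P[:,0]<.6))
    # height profile along x in gap
    g=(abs(P[:,1]+.01)<.03)
    for x in np.arange(.47,.95,.01):
        s=g&(abs(P[:,0]-x)<.005)
        if n=="top" and s.any(): print(round(x,3),P[s,2].max().round(3),end="; ")
o=get_obs();print(o["position"],o["orientation"],o["t"])
E
```

```text
top rim 1030 [0.568  0.0827] [0.1003 0.0695] 89.14 z 0.1949
top low 1050 [ 0.5679 -0.1017] [0.1218 0.0702] 88.13 z 0.1349
top shelf 11662 [ 0.5415 -0.0058] [0.401 0.117] 89.9 z 0.0754
0.47 0.005; 0.48 0.004; 0.49 0.079; 0.5 0.079; 0.51 0.08; 0.52 0.08; 0.53 0.079; 0.54 0.079; 0.55 0.079; 0.56 0.079; 0.57 0.079; 0.58 0.079; 0.59 0.08; 0.6 0.078; 0.61 0.084; 0.62 0.084; 0.63 0.079; 0.64 0.075; 0.65 0.069; 0.66 0.064; 0.67 0.06; 0.68 0.054; 0.69 0.049; 0.7 0.045; 0.71 0.042; 0.72 0.039; 0.73 0.008; 0.74 0.008; 0.75 0.009; 0.76 0.019; 0.77 0.019; 0.78 0.02; 0.79 0.02; 0.8 0.019; 0.81 0.02; 0.82 0.02; 0.83 0.02; 0.84 0.008; 0.85 0.009; 0.86 0.009; 0.87 0.063; 0.88 0.064; 0.89 0.047; 0.9 0.06; 0.91 0.061; 0.92 0.058; 0.93 0.058; scene rim 909 [0.5703 0.0825] [0.102  0.0723] 88.98 z 0.1924
scene low 1284 [ 0.5692 -0.1018] [0.1222 0.0724] 88.06 z 0.1331
scene shelf 4527 [ 0.5423 -0.0052] [0.4009 0.1168] 89.74 z 0.0743
[0.18572294 0.62289184 0.23656418] [4.53443613e-01 3.10866355e+00 3.57992498e-05] 0.5
```

```bash
python3 - <<'E'
from h import *
ori=[0,np.pi,0]
move_gripper(0.0)
move_pose([0.485,0.083,0.28],ori)
f=grab_frame("top");cv2.imwrite("pics/t2.png",f["image"][...,::-1])
move_linear([0.485,0.083,0.191],ori,speed=0.12)
print(get_obs()["t"],get_obs()["position"])
c=move_linear([0.545,0.083,0.191],ori,speed=0.04,contact_N=1.5)
o=get_obs();print(c,o["t"],o["position"],o["wrist_force"])
E
```

```text
5.1833 [0.48555725 0.08313496 0.19172261]
True 6.1417 [0.52307521 0.08293898 0.1902152 ] [-1.32200692  0.14937081 -1.00759268]
```

View pics/t2.png

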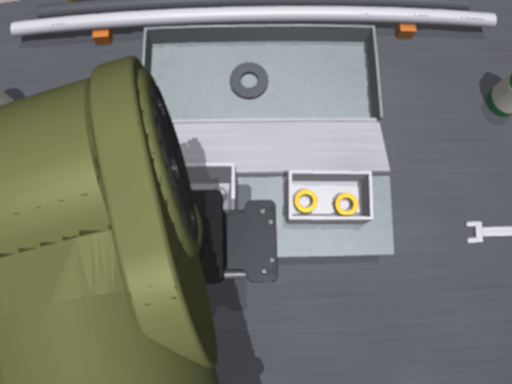

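The gripper is behind the tall bin and its fingers have touched the rear face at TCP x = 0.523. The low bin is clear. Next is the tipping arc.

```bash
python3 - <<'E'
from h import *
ori=[0,np.pi,0]
p=np.array(get_obs()["position"]); 
move_linear([p[0]+.005,.083,.191],ori,speed=0.04)
off=np.array([.011,-.014]); piv=np.array([.609,.08])
r=np.array([.534+.005,.177])-piv
for d in range(8,65,8):
    a=np.radians(d); q=piv+[r[0]*np.cos(a)+r[1]*np.sin(a),-r[0]*np.sin(a)+r[1]*np.cos(a)]-off
    move_linear([q[0],.083,q[1]],ori,speed=0.06)
    o=get_obs(); print(d,round(o["t"],2),np.round(o["position"],3),np.round(o["wrist_force"],1))
    if np.linalg.norm(o["wrist_force"])>25: break
f=grab_frame("scene");cv2.imwrite("pics/s3.png",f["image"][...,::-1])
E
```

```text
8 6.86 [0.543 0.083 0.2  ] [-1.7 -0.3  1.1]
16 7.28 [0.558 0.083 0.207] [-1.6 -0.4  1.7]
24 7.71 [0.574 0.083 0.211] [-0.2 -0.8  1.6]
32 8.13 [0.59  0.083 0.213] [ 0.  -0.3 -1. ]
40 8.56 [0.607 0.083 0.213] [-0.4 -0.3  0.2]
48 8.98 [0.623 0.083 0.211] [-0.2  0.3  0.9]
56 9.41 [0.639 0.083 0.206] [-0.1 -0.   0.1]
64 9.83 [0.655 0.083 0.199] [ 0.1 -0.4 -0.3]
```

View pics/s3.png

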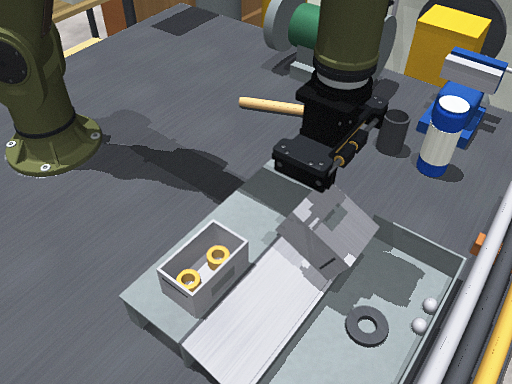

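The bin has tipped onto the ramp around (330,235), and both balls are in the tray at (430,304) and (419,325). Now I'll retreat and check.

```bash
python3 - <<'E'
from h import *
move_linear([.62,.083,.27],[0,np.pi,0],speed=0.12)
move_pose([.42,.25,.30],[0,np.pi,0])
wait(.5)
f=grab_frame("scene");g=grab_frame("top")
cv2.imwrite("pics/s4.png",np.vstack([f["image"][100:384],g["image"][:290]])[...,::-1])
P=cloud(g).reshape(-1,3)
s=(P[:,1]>.02)&(P[:,1]<.145)
for x in np.arange(.58,.76,.01):
    m=s&(abs(P[:,0]-x)<.005); print(round(x,2),np.nanmax(P[m,2]).round(3),end="; ")
o=get_obs();print(o["t"],o["wrist_force"])
E
```

```text
0.58 0.08; 0.59 0.079; 0.6 0.097; 0.61 0.118; 0.62 0.141; 0.63 0.153; 0.64 0.15; 0.65 0.146; 0.66 0.141; 0.67 0.137; 0.68 0.133; 0.69 0.128; 0.7 0.123; 0.71 0.119; 0.72 0.114; 0.73 0.11; 0.74 0.104; 0.75 0.008; 0.76 0.013; 12.3167 [-0.24707815 -0.35495376  0.17438013]
```

View pics/s4.png

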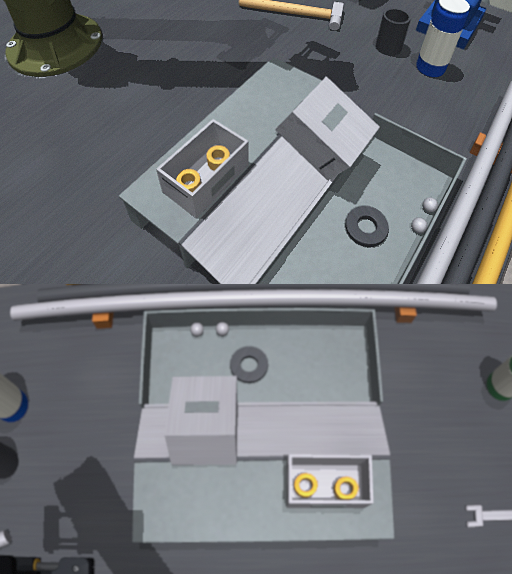

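The tall bin lies on its side on the ramp at about 25 degrees, with its mouth towards the tray. Both balls are in the tray at (197,329) and (222,328), the low bin hasn't moved, and the arm is clear.

```bash
python3 -c "
from station import *
wait(0.5); print(hand_in())"
```

```text
the job is handed in; nothing more can be done
None
```

Job handed in at about 13 s: the tall bin lies on its side on the ramp with its mouth to the tray, both balls are in the tray, the low bin is where it was, and the arm is clear.

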